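# Flip the rack marker to green

## Task

The purple-capped tubes are done: with the fingertips, push the red paddle of the purple-posted marker stand steadily over its pivot (its black thumb tab gives it a start; do not flick it) until it lies fully down on the far side with its green face up, then take the hand away. Be gentle: the stand is loose and must not be lifted, tipped or shoved along. Leave the yellow stand with its paddle, both racks and the bottle alone.

Things in the scene. Friction and masses are not known exactly. Their poses are not given: they have to be found in the camera images.
- stand_purple: loose marker stand with purple posts (the one to flip), 1.4 kg: grey base 120 x 110 x 16 mm (x, y, z); two purple posts at y = +/-42 mm (18 x 8 mm, 101 mm high) carry the paddle's pivot; thin black rest pins at x = +/-28 mm, 87 mm high. Origin: centre of the underside, below the pivot. x points away from the robot (yaw up to 0.22 rad either way), y along the pivot, z up.
- stand_purple_pivot (a point): middle of the pivot axis of the purple stand's paddle, 90 mm above the bench; axes as those of the stand. A black thumb tab (5 mm thick, 20 mm wide) is fixed to the paddle here at right angles to it, reaching 50 mm from the pivot on the red side: up when the paddle is at 0, level and pointing away when it is upright, down when it is flipped. Pushing the tab away from the robot raises the paddle.
- flag_purple (a joint): angle of the purple stand's paddle. 0: flat, pointing to the robot (stand's -x), red face with white bar up; 1.57: upright; 3.14: flipped, flat, pointing away (+x), green face with white dot up. Soft rubber stops at both ends; starts at 0 to 0.25. Slightly stiff hinge: it stays at any angle where it is left; about 1 N at its free end, or 2 N on its tab, moves it.
- flag_purple_tip (a point): middle of the free end of the purple stand's paddle, half-way through its thickness; z is normal to the paddle, out of its red face. The paddle is a plate 6 mm thick: an arm 40 mm wide, then a round disc 64 mm across centred 58 mm from the pivot. The free end is 90 mm from the pivot, 30 mm beyond the base's edge, with open space below it.
- rack_purple: loose white rack 70 x 130 x 35 mm (its x, y, z) with ten purple-capped sample tubes fixed in it, 116 mm high over the caps. It stands behind the purple stand, its centre about 175 to 190 mm beyond the pivot. Origin: centre of its underside. Must be left alone.
- stand_yellow: loose marker stand with yellow posts (must be left alone), 1.4 kg: grey base 120 x 110 x 16 mm (x, y, z); two yellow posts at y = +/-42 mm (18 x 8 mm, 101 mm high) carry the paddle's pivot; thin black rest pins at x = +/-28 mm, 87 mm high. Origin: centre of the underside, below the pivot. x points away from the robot (yaw up to 0.22 rad either way), y along the pivot, z up.
- stand_yellow_pivot (a point): middle of the pivot axis of the yellow stand's paddle, 90 mm above the bench; axes as those of the stand. A black thumb tab (5 mm thick, 20 mm wide) is fixed to the paddle here at right angles to it, reaching 50 mm from the pivot on the red side: up when the paddle is at 0, level and pointing away when it is upright, down when it is flipped. Pushing the tab away from the robot raises the paddle.
- flag_yellow (a joint): angle of the yellow stand's paddle. 0: flat, pointing to the robot (stand's -x), red face with white bar up; 1.57: upright; 3.14: flipped, flat, pointing away (+x), green face with white dot up. Soft rubber stops at both ends; starts at 0 to 0.25. Slightly stiff hinge: it stays at any angle where it is left; about 1 N at its free end, or 2 N on its tab, moves it.
- flag_yellow_tip (a point): middle of the free end of the yellow stand's paddle, half-way through its thickness; z is normal to the paddle, out of its red face. The paddle is a plate 6 mm thick: an arm 40 mm wide, then a round disc 64 mm across centred 58 mm from the pivot. The free end is 90 mm from the pivot, 30 mm beyond the base's edge, with open space below it.
- rack_yellow: loose white rack 70 x 130 x 35 mm (its x, y, z) with ten yellow-capped sample tubes fixed in it, 116 mm high over the caps. It stands behind the yellow stand, its centre about 175 to 190 mm beyond the pivot. Origin: centre of its underside. Must be left alone.
- bottle: small loose amber bottle with a white cap, 40 mm across, 65 mm high, standing on the bench between the two stands. Origin: centre of its underside. Must be left alone.

How it is judged:
By the outcome, as a careful person would: the job done as asked, in the order asked, and still so for the second after the job is handed in, with the robot touching nothing.
It also fails if it takes over 48 s, if anything falls off the work surface, if the arm or the gripper's body presses on something with over 40 N, if the wrist force passes 120 N, or if a joint passes its speed limit or range.

## Robot

A 6-joint arm with a two-finger parallel gripper is mounted at the origin on the work surface. World frame = base frame: x ahead of the robot, y to its left, z up, the work surface at z = 0. Lengths are in m, angles in rad, forces in N, time in s.
With the tool pointing down it reaches from about 0.4 to 0.825 m from the base axis. Payload 7 kg.
Tool frame: the origin (TCP) lies at the very end of the fingers, on their centre line; the grasp point (between the pads) lies 19 mm behind it (grip_depth is the distance from the TCP to the grasp point, in m); z points along the fingers, y is the direction in which the jaws open and shut (so a half turn about z gives the same grasp; the last joint's range is limited). The gripper opens to 88 mm and grips with 3 to 60 N. Pads are 19 mm wide; open, the fingers measure 130 mm over their backs; the gripper's body (78 mm by 193 mm) begins 47 mm behind the grasp point.
Start: joints at [1.523, 0.359, 0.012, 0, -1.224, -0.288], TCP at [0.222, 0.637, 0.202] pointing down, gripper open.
Joint ranges: [-3.07, 3.07], [-1.43, 2.12], [-1.02, 1.25], [-3.03, 1.67], [-3.05, -0], [-3.03, 3.03]. Speed limits (rad/s): [2.39, 2.39, 3.01, 3.14, 3.14, 3.14].

## Interface

Orientations are given as [roll, pitch, yaw] about the fixed x, y, z axes, in that order (R = Rz(yaw) Ry(pitch) Rx(roll)).
In Python, from station import get_state, grab_frame, get_calibration, job_done, grip_depth gives the robot as it stands. The module is installed in compiled form; this text tells all that it offers.
- The arm moves only by the shell command python3 -m crank 'ROWS' [FORCE]. ROWS is JSON, a list of rows, each an object with "turn": the turn, a rotation vector about the tool's x, y, z each as a share of 2 pi rad, from -1 to 1, a list of three; "slide": the shift along the tool's x, y, z each as a share of 0.5 m, from -1 to 1, a list of three; "fingers": the opening, from -1 (shut) to 1 (fully open). A call has 1 to 5 rows; each row is the pose to reach, as a shift and turn from the pose commanded when the call began, along the tool's axes at that moment, turning the shorter way round; what a row does not reach only later rows make up. A row lasts 1/12 s, in which the tool goes at most 41.7 mm and 7.16 degrees, less where a joint would pass 70% of its speed; a pose out of reach is approached as far as the arm can. A call with a number of a shift or a turn outside -1 to 1 is refused whole. A call with a gripper value outside its range is refused whole. The fingers move at their own pace and stop on an object; FORCE is the grip in N (left out, the last holds). Time passes only in rows, so rows that repeat a pose let the fingers close. It gives the time, the measured TCP pose, the force and the opening at its end, in the units of the state.
- get_state(): the state, without advancing time (a new reading comes with each control period).
- grab_frame(name): name is "scene" or "top"; returns the picture (384x512x3 uint8, red, green, blue); there is no depth.
- get_calibration(name): a dict with "K" (3x3 intrinsics, pixels), "pose" (4x4, takes a point from camera to world coordinates). Camera axes: x right, y up, looking along -z (the intrinsics and any distortion apply to the point x, -y, -z); pixel columns grow to the right and rows downward; lengths in m; the calibration is good to about 2 mm. A picture is of the moment at which its call begins. get_calibration takes no time and is no camera call.
- job_done(): hands the job in, once; it reports no verdict.
The state is a dict: "t": time; "q": joint angles; "qd": joint speeds; "joint_efforts": joint torques, N m; "eef_pos": TCP position; "ee_rot": TCP orientation; "force": force on the tool from outside, world axes, zero at the start; "moment": the same for the moment, N m; "width": finger opening in m.
Only numpy, scipy, OpenCV 4.12 (cv2) and the standard library are available. Lean on these libraries where they do the work, as an engineer would, in place of code of your own. Each camera call takes 0.05 s, during which the arm holds its last target.

## Working session

There is one attempt and no reset: what is moved stays moved. The work goes in short steps, Python scripts to look and compute and a shell command to move; the robot and the scene stay as the last step left them, time stands still between calls to the robot, and variables do not carry over. Pictures are saved under pics/ and viewed, and the job is handed in when it is done.

```bash
mkdir -p pics; python3 - <<'E'
from station import *
import cv2,numpy as np
np.set_printoptions(precision=4,suppress=True)
print(get_state(),grip_depth)
for n in ("scene","top"):
    f=grab_frame(n);cv2.imwrite(f"pics/{n}0.png",f[:,:,::-1]);c=get_calibration(n);print(n,c)
E
```

```text
{'t': 0.0, 'q': array([ 1.5231,  0.3594,  0.0111, -0.0004, -1.2241, -0.2881]), 'qd': array([ 0.001 , -0.0002, -0.0003,  0.0013,  0.0012, -0.0007]), 'joint_efforts': array([ -0.0003, -58.2704,  29.3067,   6.9978,   0.0069,  -0.0002]), 'eef_pos': array([0.2223, 0.6368, 0.2008]), 'ee_rot': array([ 3.1399, -0.0001, -0.3359]), 'force': array([ 0.4087, -0.0656,  0.0448]), 'moment': array([-0.0172, -0.0231,  0.0309]), 'width': 0.08744518162920302} 0.0188
scene {'K': array([[368.2372,   0.    , 250.7036],
       [  0.    , 368.2372, 189.4613],
       [  0.    ,   0.    ,   1.    ]]), 'pose': array([[-0.6794, -0.4702,  0.5633,  1.1286],
       [ 0.7337, -0.4301,  0.526 ,  0.4613],
       [-0.005 ,  0.7707,  0.6372,  0.6831],
       [ 0.    ,  0.    ,  0.    ,  1.    ]])}
top {'K': array([[409.7618,   0.    , 252.5027],
       [  0.    , 409.7618, 190.2671],
       [  0.    ,   0.    ,   1.    ]]), 'pose': array([[ 0.0225,  0.9945, -0.1019,  0.5405],
       [-0.9997,  0.023 ,  0.004 ,  0.0057],
       [ 0.0064,  0.1018,  0.9948,  1.0329],
       [ 0.    ,  0.    ,  0.    ,  1.    ]])}
```

View pics/scene0.png

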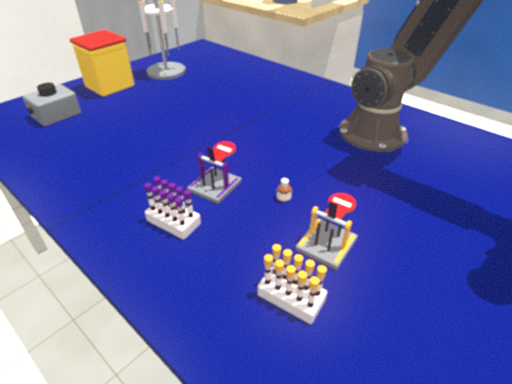

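View pics/top0.png

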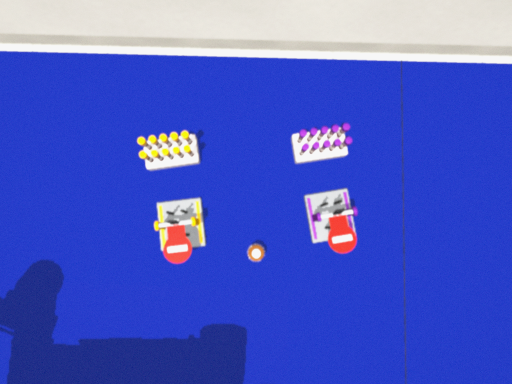

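The scene view shows the purple stand at (215,180) and the yellow one at (327,240). In the top view the purple stand is at (332,216), its red disc at (342,240), and the bottle at (256,253). I'll zoom in and measure.

```bash
cat > h.py <<'E'
import cv2,numpy as np
from station import *
np.set_printoptions(precision=4,suppress=True)
def ray(n,u,v):
    c=get_calibration(n);K=c["K"];T=c["pose"]
    d=np.array([(u-K[0,2])/K[0,0],-(v-K[1,2])/K[1,1],-1]);return T[:3,3],T[:3,:3]@d
def plane(n,u,v,z):
    o,d=ray(n,u,v);return o+d*(z-o[2])/d[2]
def proj(n,p):
    c=get_calibration(n);K=c["K"];T=c["pose"]
    q=T[:3,:3].T@(np.asarray(p)-T[:3,3]);return np.array([K[0,2]+K[0,0]*q[0]/-q[2],K[1,2]-K[1,1]*q[1]/-q[2]])
def tri(a,b):
    (o1,d1),(o2,d2)=a,b
    A=np.stack([d1,-d2],1);s=np.linalg.lstsq(A,o2-o1,rcond=None)[0]
    p,q=o1+d1*s[0],o2+d2*s[1];return (p+q)/2,np.linalg.norm(p-q)
def crop(f,x0,y0,x1,y1,s,fn):
    cv2.imwrite(fn,cv2.resize(f[y0:y1,x0:x1,::-1],None,fx=s,fy=s,interpolation=cv2.INTER_CUBIC))
E
python3 - <<'E'
from h import *
import cv2
a=cv2.imread("pics/top0.png")[:,:,::-1];b=cv2.imread("pics/scene0.png")[:,:,::-1]
crop(a,290,180,370,260,7,"pics/topc.png");crop(b,180,130,250,205,8,"pics/scenec.png")
def base(im):
    hsv=cv2.cvtColor(np.ascontiguousarray(im),cv2.COLOR_RGB2HSV)
    m=((hsv[...,2]>90)&((hsv[...,1]<90))).astype(np.uint8); return m,hsv
m,hsv=base(a); roi=np.zeros_like(m);roi[180:260,295:365]=1
nb=((hsv[...,0]<105)|(hsv[...,0]>128)|(hsv[...,1]<140)).astype(np.uint8)*roi
r=(((hsv[...,0]<8)|(hsv[...,0]>172))&(hsv[...,1]>150)).astype(np.uint8)*roi
for k,mm in (("nonblue",nb),("grey",m*roi),("red",r)):
    cs,_=cv2.findContours(mm,0,2);c=max(cs,key=cv2.contourArea);print(k,cv2.contourArea(c),cv2.minAreaRect(c),cv2.minEnclosingCircle(c))
E
```

```text
nonblue 2585.0 ((333.35565185546875, 222.32473754882812), (65.07923126220703, 50.77362823486328), 80.27242279052734) ((330.2519226074219, 220.6903533935547), 36.73097610473633)
grey 1547.5 ((330.2268371582031, 214.87022399902344), (48.90495681762695, 46.19778060913086), 79.87532806396484) ((329.3652648925781, 214.91766357421875), 31.643030166625977)
red 710.0 ((341.5, 234.0), (36.0, 27.0), 90.0) ((339.7476501464844, 233.85728454589844), 18.613798141479492)
```

View pics/topc.png

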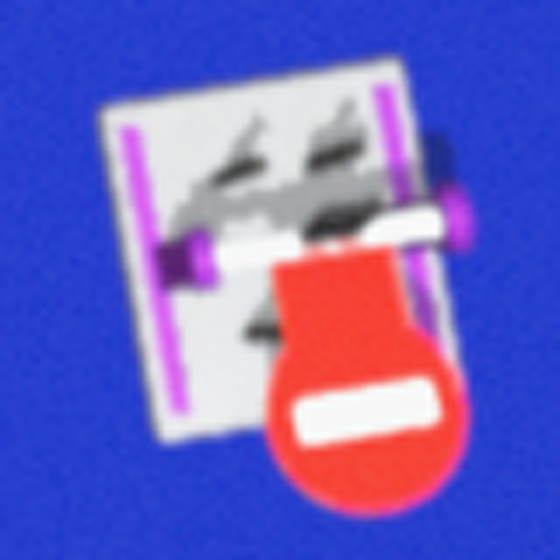

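View pics/scenec.png

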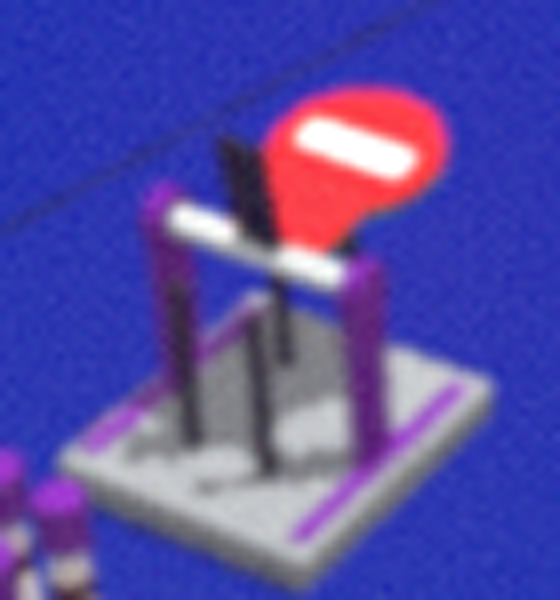

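```bash
python3 - <<'E'
from h import *
P=lambda x,y,z:plane("top",290+(x+.5)/7-.5,180+(y+.5)/7-.5,z)
c=[P(x,y,.016) for x,y in((103,108),(403,60),(160,440))]
tl,tr,bl=c
print(np.array(c),np.linalg.norm(tl-tr),np.linalg.norm(tl-bl))
o=(tr+bl)/2;ax=(tl-bl);ay=(tl-tr)
print("centre",o,"yaw",np.arctan2(ax[1],ax[0]),np.arctan2(-ay[0],ay[1]))
l,r=P(205,262,.101),P(460,215,.101);print("posts",l,r,(l+r)/2,np.linalg.norm(l-r),np.arctan2(-(l-r)[0],(l-r)[1]))
S=lambda x,y:(180+(x+.5)/8-.5,130+(y+.5)/8-.5)
l2,r2=plane("scene",*S(360,265),.101),plane("scene",*S(165,195),.101);print("scene posts",l2,r2,(l2+r2)/2)
T=lambda x,y:(290+(x+.5)/7-.5,180+(y+.5)/7-.5)
# bar of red paddle centre
print("bar",tri(ray("top",*T(368,412)),ray("scene",*S(357,148))))
print("disc far",plane("top",*T(370,515),.11), plane("top",*T(370,515),.095))
b=plane("top",256,253,.06);print("bottle",b)
E
```

```text
[[ 0.6358 -0.1278  0.016 ]
 [ 0.6555 -0.2348  0.016 ]
 [ 0.5189 -0.149   0.016 ]] 0.10881996892819482 0.11882842738082901
centre [ 0.5872 -0.1919  0.016 ] yaw 0.17947761136534662 0.18189259807117208
posts [ 0.5784 -0.1503  0.101 ] [ 0.5955 -0.2333  0.101 ] [ 0.587  -0.1918  0.101 ] 0.08473115959337307 0.204011114288858
scene posts [ 0.5781 -0.1494  0.101 ] [ 0.5949 -0.2305  0.101 ] [ 0.5865 -0.1899  0.101 ]
bar (array([ 0.5303, -0.202 ,  0.1022]), np.float64(0.002573749814856452))
disc far [ 0.4986 -0.2019  0.11  ] [ 0.498  -0.2053  0.095 ]
bottle [ 0.4922 -0.0098  0.06  ]
```

```bash
python3 -m crank '[{"turn":[0,0,-0.082],"slide":[0,0,-0.08],"fingers":-1},{"turn":[0,0,-0.082],"slide":[0,0,-0.08],"fingers":-1},{"turn":[0,0,-0.082],"slide":[0,0,-0.08],"fingers":-1},{"turn":[0,0,-0.082],"slide":[0,0,-0.08],"fingers":-1},{"turn":[0,0,-0.082],"slide":[0,0,-0.08],"fingers":-1}]'
```

```text
t: 0.52
eef_pos: [0.2223, 0.6371, 0.2414]
ee_rot: [3.141, 0.0, 0.185]
force: [0.3, 0.2, -0.3]
width: 0.0598
```

```bash
for i in 1 2 3 4; do python3 -m crank '[{"turn":[0,0,0],"slide":[0.08,0.39,0],"fingers":-1},{"turn":[0,0,0],"slide":[0.08,0.39,0],"fingers":-1},{"turn":[0,0,0],"slide":[0.08,0.39,0],"fingers":-1},{"turn":[0,0,0],"slide":[0.08,0.39,0],"fingers":-1},{"turn":[0,0,0],"slide":[0.08,0.39,0],"fingers":-1}]'; done; python3 -c "
from h import *
f=get_state();print(f['q'],f['force'])"
```

```text
t: 0.93
eef_pos: [0.297, 0.4496, 0.2415]
ee_rot: [3.141, 0.0, 0.175]
force: [-0.3, 0.3, -0.6]
width: 0.0263
t: 1.35
eef_pos: [0.3709, 0.265, 0.2418]
ee_rot: [3.142, 0.0, 0.175]
force: [1.5, -0.4, -0.1]
width: 0.0004
t: 1.77
eef_pos: [0.4451, 0.0805, 0.2419]
ee_rot: [-3.142, -0.0, 0.175]
force: [0.5, 1.3, -1.3]
width: 0.0005
t: 2.18
eef_pos: [0.5194, -0.1045, 0.2415]
ee_rot: [3.141, 0.0, 0.175]
force: [0.3, 0.9, 0.1]
width: 0.0002
[ 0.1721  0.0941 -0.2432  0.0002 -1.2339  1.5733] [0.2607 0.8953 0.0998]
```

```bash
python3 -m crank '[{"turn":[0,0,0],"slide":[0.043,0.194,0.05],"fingers":-1},{"turn":[0,0,0],"slide":[0.043,0.194,0.05],"fingers":-1},{"turn":[0,0,0],"slide":[0.043,0.194,0.05],"fingers":-1},{"turn":[0,0,0],"slide":[0.043,0.194,0.05],"fingers":-1}]'
cat > look.py <<'E'
from h import *
import sys
n=sys.argv[1];a=grab_frame("top");b=grab_frame("scene")
A=cv2.resize(a[170:270,280:380],None,fx=4,fy=4,interpolation=cv2.INTER_CUBIC);B=cv2.resize(b[100:210,160:260],None,fx=4,fy=4,interpolation=cv2.INTER_CUBIC)[:400]
cv2.imwrite(f"pics/{n}.png",np.hstack([A,B])[:,:,::-1])
P=np.array([.587,-.191,.09]);y=.18;p=get_state();d=p['eef_pos']-P
print("t",p['t'],"stand-rel x,y,z",d[0]*np.cos(y)+d[1]*np.sin(y),-d[0]*np.sin(y)+d[1]*np.cos(y),d[2],"F",p['force'])
E
python3 look.py l1
```

```text
t: 2.52
eef_pos: [0.5573, -0.1966, 0.2139]
ee_rot: [-3.141, 0.004, 0.172]
force: [-0.3, 0.0, 0.8]
width: 0.0002
t 2.6167 stand-rel x,y,z -0.03006463932372722 0.0023587164345401585 0.1256184152503813 F [-0.8597  0.6623  0.1025]
```

View pics/l1.png

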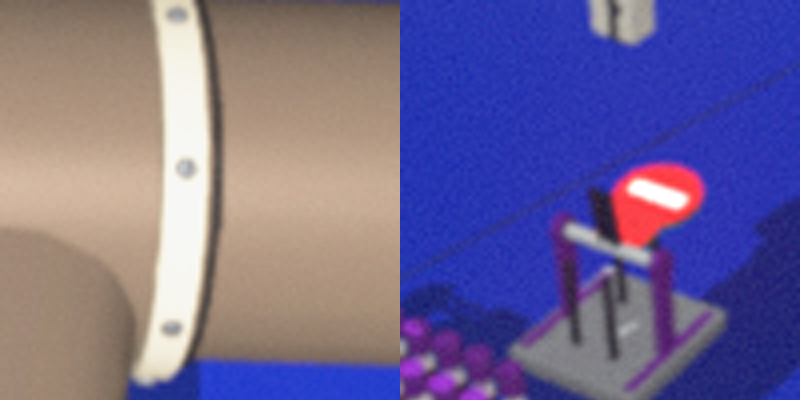

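The top view is blocked by the arm. In the scene view the fingertip is above the paddle, at about crop (625,40), and nothing has been disturbed. Next I lower it between paddle and tab.

```bash
python3 -m crank '[{"turn":[0,0,0],"slide":[0,0.003,0.06],"fingers":-1},{"turn":[0,0,0],"slide":[0,0.003,0.12],"fingers":-1},{"turn":[0,0,0],"slide":[0,0.003,0.16],"fingers":-1},{"turn":[0,0,0],"slide":[0,0.003,0.176],"fingers":-1},{"turn":[0,0,0],"slide":[0,0.003,0.176],"fingers":-1}]'; python3 look.py l2
```

```text
t: 3.03
eef_pos: [0.5566, -0.1937, 0.1275]
ee_rot: [-3.141, 0.003, 0.179]
force: [-0.0, -0.2, 0.3]
width: 0.0004
t 3.1333 stand-rel x,y,z -0.0285219751573162 0.001853592458728407 0.04019636291812098 F [ 0.7995 -1.0745  0.4017]
```

View pics/l2.png

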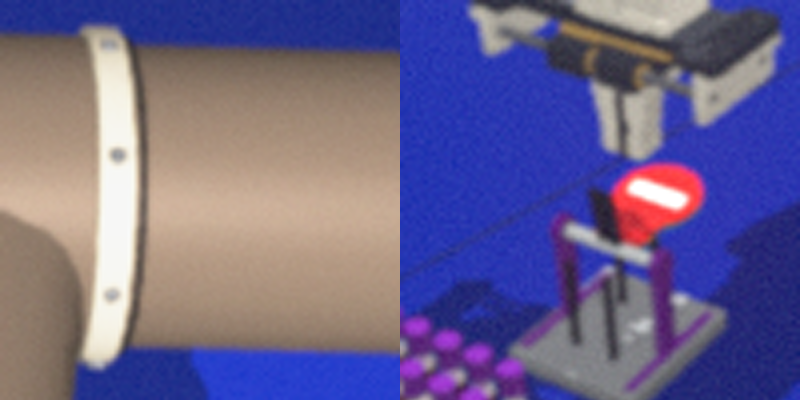

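```bash
python3 - <<'E'
from h import *
s=get_state();print(s['eef_pos'],s['ee_rot'])
f=lambda p:(proj("scene",p)-[160,100])*4+[400,0]
print("tcp",f(s['eef_pos']),"tabtop",f([.587+.008,-.191,.139]),"bar",f([.5303,-.202,.1022]))
E
```

```text
[ 0.5586 -0.1943  0.1302] [ 3.1408 -0.0014  0.18  ]
tcp [631.2046 178.6521] tabtop [594.2473 191.0758] bar [655.0441 191.9725]
```

```bash
python3 - <<'E'
from h import *
f=lambda p:(proj("scene",p)-[160,100])*4+[400,0]
print("tcp l1",f([.5573,-.1966,.2147]))
b=grab_frame("scene");crop(b,180,90,260,150,8,"pics/z1.png")
s=get_state();print(s['eef_pos'],s['q'])
R=cv2.Rodrigues(np.array([0,0,.18]))[0]
for dx in(-.0095,.0095):
  for dy in(-.021,.021):
    print(dx,dy,(proj("scene",s['eef_pos']+R@[dx,dy,0])-[180,90])*8)
E
```

```text
tcp l1 [622.2499  67.3037]
[ 0.559  -0.1944  0.1307] [-0.0043  0.277  -0.2774  0.0006 -1.0138  1.7547]
-0.0095 -0.021 [269.1235 406.6958]
-0.0095 0.021 [366.8189 441.3039]
0.0095 -0.021 [236.0829 431.6   ]
0.0095 0.021 [334.4019 467.0677]
```

View pics/z1.png

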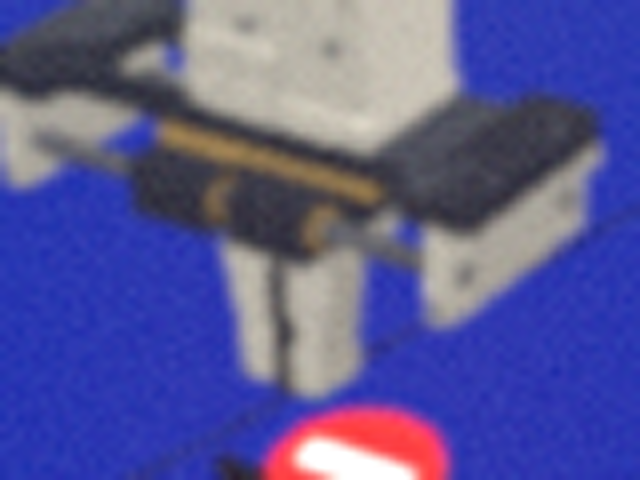

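```bash
python3 - <<'E'
from h import *
print(proj("scene",[0,0,0]),proj("scene",[0.075,0,0]),proj("scene",[0,0.075,0]))
p=np.array([.559,-.1944,.1307])
for h in(0,.01,.02,.025):print(h,(proj("scene",p+[0,0,h])-[180,90])*8)
# fingertip corner candidates intersect: where would ray of observed tip hit at z
for h in(.13,.14,.15,.155):print(h,plane("scene",180+303/8,90+384/8,h))
b=grab_frame("scene");crop(b,320,60,440,170,5,"pics/base.png")
E
```

```text
[371.7328 132.6591] [360.996  140.9858] [391.3834 140.223 ]
0 [301.2554 436.4003]
0.01 [299.443  411.6882]
0.02 [297.6075 386.6627]
0.025 [296.6811 374.0305]
0.13 [ 0.5343 -0.2198  0.13  ]
0.14 [ 0.5451 -0.2075  0.14  ]
0.15 [ 0.5558 -0.1952  0.15  ]
0.155 [ 0.5612 -0.189   0.155 ]
```

View pics/base.png

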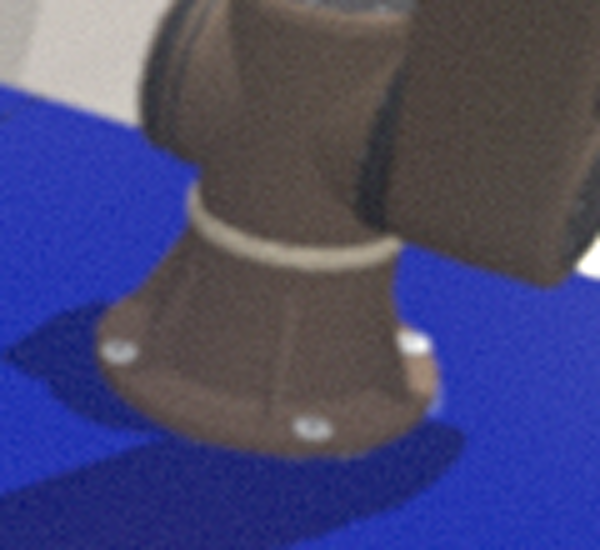

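The visible fingertip sits about 20 mm above where the reported TCP projects: crop (303,385) against a predicted (301,436). I'll check this with a slow sideways push at the current height. If the reported TCP is right, the tab should move.

```bash
python3 -m crank '[{"turn":[0,0,0],"slide":[0.008,0,0],"fingers":-1},{"turn":[0,0,0],"slide":[0.018,0,0],"fingers":-1},{"turn":[0,0,0],"slide":[0.026,0,0],"fingers":-1},{"turn":[0,0,0],"slide":[0.032,0,0],"fingers":-1},{"turn":[0,0,0],"slide":[0.036,0,0],"fingers":-1}]';python3 -m crank '[{"turn":[0,0,0],"slide":[0.006,0,0],"fingers":-1},{"turn":[0,0,0],"slide":[0.012,0,0],"fingers":-1},{"turn":[0,0,0],"slide":[0.018,0,0],"fingers":-1},{"turn":[0,0,0],"slide":[0.024,0,0],"fingers":-1},{"turn":[0,0,0],"slide":[0.03,0,0],"fingers":-1}]'; python3 look.py l3
```

```text
t: 3.65
eef_pos: [0.5761, -0.1914, 0.1288]
ee_rot: [3.142, -0.0, 0.179]
force: [-0.2, 0.2, 0.3]
width: 0.0004
t: 4.07
eef_pos: [0.5906, -0.1888, 0.1287]
ee_rot: [3.142, 0.0, 0.179]
force: [0.1, -0.5, -0.2]
width: 0.0
t 4.1667 stand-rel x,y,z 0.004065481717882559 0.0015141378693105615 0.03864931830286719 F [-0.6622  0.2765  0.0656]
```

View pics/l3.png

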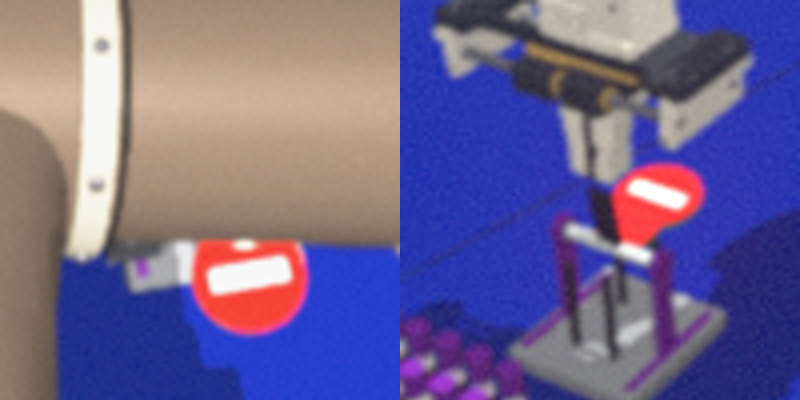

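The tab did not move: the fingertip, at crop (600,178), passed just above the tab top at (600,190). The real tip is therefore about 20 mm behind the reported TCP, and I'll allow for that. I'll back off, lower and push again.

```bash
python3 -m crank '[{"turn":[0,0,0],"slide":[-0.035,0,0],"fingers":-1},{"turn":[0,0,0],"slide":[-0.07,0,0],"fingers":-1},{"turn":[0,0,0],"slide":[-0.07,0,0.02],"fingers":-1},{"turn":[0,0,0],"slide":[-0.07,0,0.035],"fingers":-1},{"turn":[0,0,0],"slide":[-0.07,0,0.046],"fingers":-1}]'; python3 look.py l4
```

```text
t: 4.58
eef_pos: [0.5558, -0.1951, 0.105]
ee_rot: [-3.141, 0.0, 0.179]
force: [-0.4, 0.0, -0.3]
width: 0.0004
t 4.6833 stand-rel x,y,z -0.031729944500477864 0.0017714800019300423 0.014371349220947655 F [-0.2087  0.0166 -0.2732]
```

View pics/l4.png

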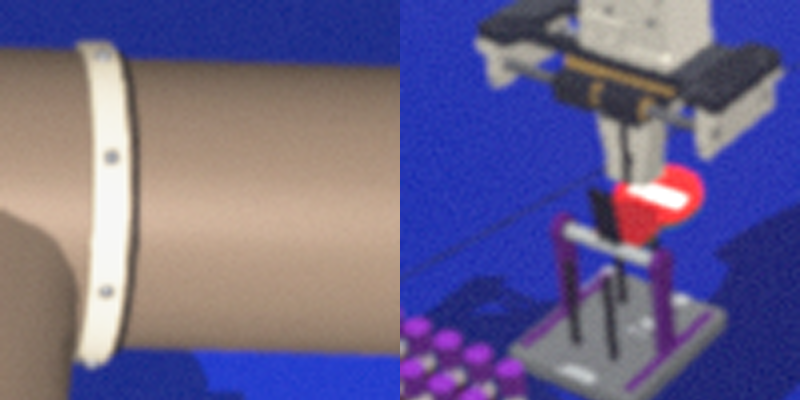

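```bash
python3 -m crank '[{"turn":[0,0,0],"slide":[0.012,0,0],"fingers":-1},{"turn":[0,0,0],"slide":[0.024,0,0],"fingers":-1},{"turn":[0,0,0],"slide":[0.034,0,0],"fingers":-1},{"turn":[0,0,0],"slide":[0.042,0,0],"fingers":-1},{"turn":[0,0,0],"slide":[0.048,0,0],"fingers":-1}]';python3 -m crank '[{"turn":[0,0,0],"slide":[0.005,0,0],"fingers":-1},{"turn":[0,0,0],"slide":[0.01,0,0.001],"fingers":-1},{"turn":[0,0,0],"slide":[0.015,0,0.002],"fingers":-1},{"turn":[0,0,0],"slide":[0.02,0,0.004],"fingers":-1},{"turn":[0,0,0],"slide":[0.024,0,0.006],"fingers":-1}]'; python3 look.py l5
```

```text
t: 5.1
eef_pos: [0.5801, -0.1907, 0.1057]
ee_rot: [3.142, 0.0, 0.18]
force: [-1.4, 0.1, -0.0]
width: 0.0006
t: 5.52
eef_pos: [0.5915, -0.1886, 0.1028]
ee_rot: [-3.142, -0.0, 0.179]
force: [-2.2, 0.2, 0.6]
width: 0.0003
t 5.6167 stand-rel x,y,z 0.0050533236225897525 0.0015829536514919418 0.01268789980629828 F [-0.4552 -0.7147  0.0406]
```

View pics/l5.png

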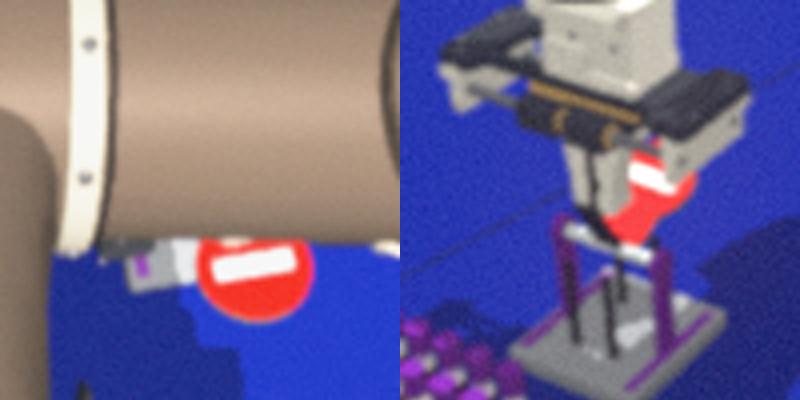

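The paddle is rising with about 2 N of contact force, and the stand has not moved. Continuing.

```bash
python3 -m crank '[{"turn":[0,0,0],"slide":[0.004,0,0.002],"fingers":-1},{"turn":[0,0,0],"slide":[0.008,0,0.005],"fingers":-1},{"turn":[0,0,0],"slide":[0.012,0,0.008],"fingers":-1},{"turn":[0,0,0],"slide":[0.016,0,0.011],"fingers":-1},{"turn":[0,0,0],"slide":[0.019,0,0.014],"fingers":-1}]';python3 -m crank '[{"turn":[0,0,0],"slide":[0.003,0,0.003],"fingers":-1},{"turn":[0,0,0],"slide":[0.006,0,0.006],"fingers":-1},{"turn":[0,0,0],"slide":[0.009,0,0.009],"fingers":-1},{"turn":[0,0,0],"slide":[0.012,0,0.012],"fingers":-1}]'; python3 look.py l6
```

```text
t: 6.03
eef_pos: [0.6012, -0.187, 0.0958]
ee_rot: [3.141, -0.001, 0.18]
force: [-0.4, -0.9, 0.8]
width: 0.0005
t: 6.37
eef_pos: [0.6067, -0.1859, 0.0896]
ee_rot: [3.142, -0.0, 0.179]
force: [-0.6, -1.2, 1.2]
width: 0.0
t 6.4667 stand-rel x,y,z 0.020182018370084022 0.0015797024331960607 -0.0006559950802129122 F [ 0.1931 -1.1568  0.6942]
```

View pics/l6.png

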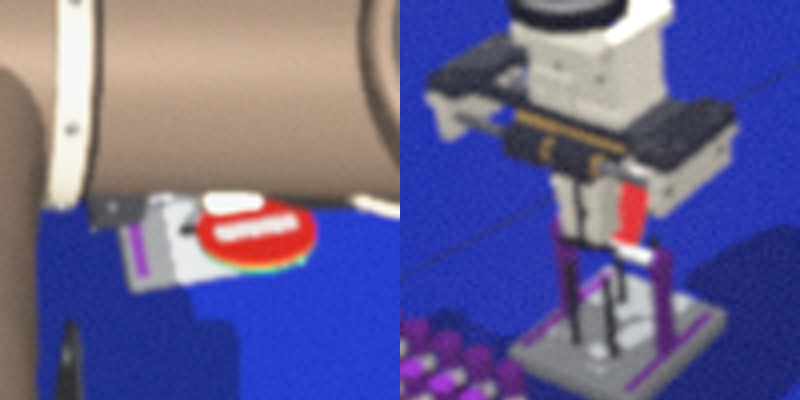

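The paddle is at about 60° and is holding there, with the stand still. Next I lift straight out, go back over the paddle and come down behind it.

```bash
python3 -m crank '[{"turn":[0,0,0],"slide":[-0.006,0,-0.03],"fingers":-1},{"turn":[0,0,0],"slide":[-0.006,0,-0.08],"fingers":-1},{"turn":[0,0,0],"slide":[-0.006,0,-0.15],"fingers":-1},{"turn":[0,0,0],"slide":[-0.006,0,-0.22],"fingers":-1},{"turn":[0,0,0],"slide":[-0.006,0,-0.26],"fingers":-1}]';python3 -m crank '[{"turn":[0,0,0],"slide":[-0.07,0,0],"fingers":-1},{"turn":[0,0,0],"slide":[-0.14,0,0],"fingers":-1},{"turn":[0,0,0],"slide":[-0.20,0,0],"fingers":-1},{"turn":[0,0,0],"slide":[-0.23,0,0],"fingers":-1},{"turn":[0,0,0],"slide":[-0.23,0,0],"fingers":-1}]'; python3 look.py l7
```

```text
t: 6.88
eef_pos: [0.6046, -0.1868, 0.2238]
ee_rot: [3.14, -0.004, 0.18]
force: [1.0, 0.4, 0.8]
width: 0.0006
t: 7.3
eef_pos: [0.4874, -0.2072, 0.2204]
ee_rot: [-3.141, -0.001, 0.178]
force: [-0.3, -0.6, -0.7]
width: 0.0003
t 7.4 stand-rel x,y,z -0.09811362475156613 0.00153844983562626 0.13025514207023878 F [0.2268 0.2167 0.5366]
```

View pics/l7.png

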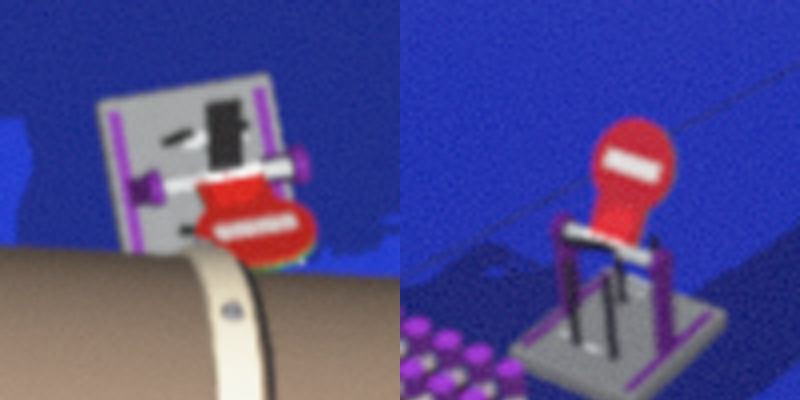

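The paddle now stands steeply, with its disc at crop (635,165), and it holds its angle. The stand corners have not moved. Lowering behind it.

```bash
python3 -m crank '[{"turn":[0,0,0],"slide":[0,0,0.07],"fingers":-1},{"turn":[0,0,0],"slide":[0,0,0.13],"fingers":-1},{"turn":[0,0,0],"slide":[0,0,0.18],"fingers":-1},{"turn":[0,0,0],"slide":[0,0,0.195],"fingers":-1},{"turn":[0,0,0],"slide":[0,0,0.195],"fingers":-1}]';python3 -m crank '[{"turn":[0,0,0],"slide":[0.02,0,0],"fingers":-1},{"turn":[0,0,0],"slide":[0.04,0,0],"fingers":-1},{"turn":[0,0,0],"slide":[0.055,0,0],"fingers":-1},{"turn":[0,0,0],"slide":[0.065,0,0],"fingers":-1},{"turn":[0,0,0],"slide":[0.07,0,0],"fingers":-1}]'; python3 look.py l8
```

```text
t: 7.82
eef_pos: [0.4896, -0.2067, 0.12]
ee_rot: [-3.14, 0.005, 0.18]
force: [0.3, 0.1, -0.1]
width: 0.0006
t: 8.23
eef_pos: [0.5261, -0.2006, 0.1229]
ee_rot: [3.141, -0.001, 0.18]
force: [-1.5, -0.6, 0.4]
width: 0.0004
t 8.3333 stand-rel x,y,z -0.06228865593498977 0.0015989260118156757 0.03248791650161087 F [-0.2762 -0.4907 -0.2368]
```

View pics/l8.png

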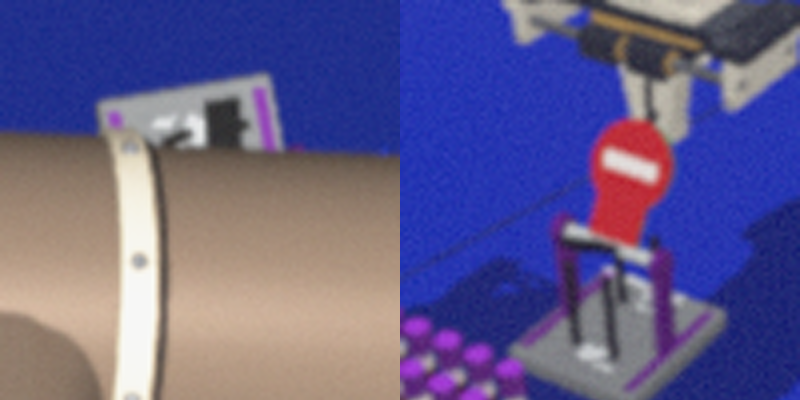

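```bash
for i in 1 2; do python3 -m crank '[{"turn":[0,0,0],"slide":[0.008,0,0],"fingers":-1},{"turn":[0,0,0],"slide":[0.016,0,0],"fingers":-1},{"turn":[0,0,0],"slide":[0.024,0,0],"fingers":-1},{"turn":[0,0,0],"slide":[0.032,0,0],"fingers":-1},{"turn":[0,0,0],"slide":[0.04,0,0],"fingers":-1}]';done; python3 look.py l9
```

```text
t: 8.75
eef_pos: [0.5449, -0.1971, 0.1223]
ee_rot: [3.142, -0.0, 0.179]
force: [-0.4, 0.0, 0.3]
width: 0.0003
t: 9.17
eef_pos: [0.5646, -0.1935, 0.1222]
ee_rot: [-3.142, 0.0, 0.179]
force: [0.2, 0.3, 0.1]
width: 0.0005
t 9.2667 stand-rel x,y,z -0.02215978541128243 0.0015388574670363495 0.03214509897523099 F [ 0.0536 -0.6627  0.5853]
```

View pics/l9.png

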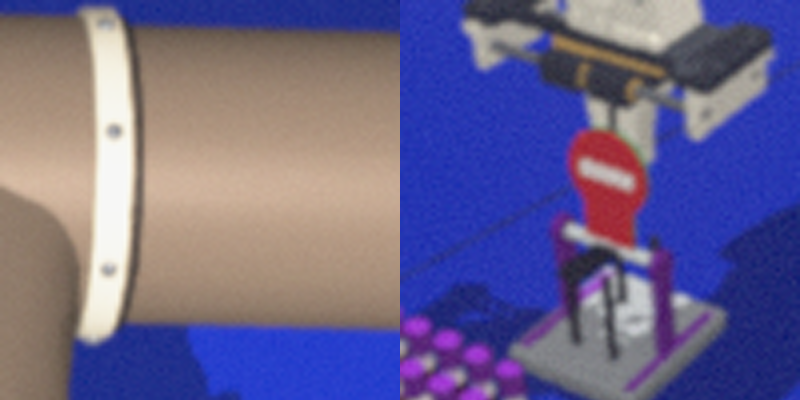

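```bash
python3 -m crank '[{"turn":[0,0,0],"slide":[0.007,0,0],"fingers":-1},{"turn":[0,0,0],"slide":[0.014,0,0],"fingers":-1},{"turn":[0,0,0],"slide":[0.021,0,0],"fingers":-1},{"turn":[0,0,0],"slide":[0.028,0,0],"fingers":-1},{"turn":[0,0,0],"slide":[0.035,0,0],"fingers":-1}]'; python3 -m crank '[{"turn":[0,0,0],"slide":[0.007,0,0],"fingers":-1},{"turn":[0,0,0],"slide":[0.014,0,0],"fingers":-1},{"turn":[0,0,0],"slide":[0.021,0,0],"fingers":-1},{"turn":[0,0,0],"slide":[0.028,0,0],"fingers":-1}]'; python3 look.py l10
```

```text
t: 9.68
eef_pos: [0.5816, -0.1904, 0.1222]
ee_rot: [-3.142, 0.0, 0.179]
force: [-0.4, -0.2, -0.6]
width: 0.0006
t: 10.02
eef_pos: [0.5955, -0.1879, 0.1222]
ee_rot: [-3.142, 0.0, 0.179]
force: [-1.1, 0.5, 0.5]
width: 0.0003
t 10.1167 stand-rel x,y,z 0.009253390867089472 0.0015271749718809282 0.032173086460683564 F [ 0.8071 -0.135   0.1194]
```

View pics/l10.png

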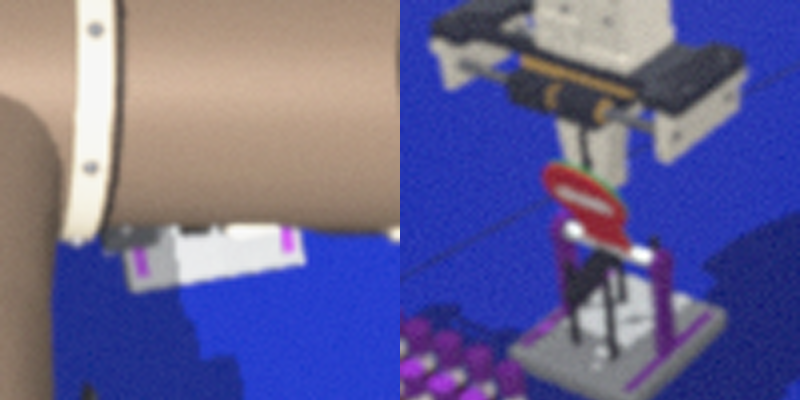

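The paddle leans beyond upright, with its disc at crop (585,205). Following the arc down.

```bash
python3 -m crank '[{"turn":[0,0,0],"slide":[0.006,0,0.002],"fingers":-1},{"turn":[0,0,0],"slide":[0.012,0,0.005],"fingers":-1},{"turn":[0,0,0],"slide":[0.018,0,0.008],"fingers":-1},{"turn":[0,0,0],"slide":[0.024,0,0.012],"fingers":-1},{"turn":[0,0,0],"slide":[0.03,0,0.016],"fingers":-1}]'; python3 -m crank '[{"turn":[0,0,0],"slide":[0.005,0,0.004],"fingers":-1},{"turn":[0,0,0],"slide":[0.01,0,0.009],"fingers":-1},{"turn":[0,0,0],"slide":[0.014,0,0.014],"fingers":-1},{"turn":[0,0,0],"slide":[0.018,0,0.019],"fingers":-1},{"turn":[0,0,0],"slide":[0.022,0,0.024],"fingers":-1}]'; python3 look.py l11
```

```text
t: 10.53
eef_pos: [0.6105, -0.1852, 0.1142]
ee_rot: [3.141, -0.0, 0.179]
force: [-0.1, -0.1, 1.6]
width: 0.0003
t: 10.95
eef_pos: [0.621, -0.1832, 0.102]
ee_rot: [-3.142, -0.0, 0.179]
force: [-0.3, -0.2, 0.3]
width: 0.0005
t 11.05 stand-rel x,y,z 0.03457856560940931 0.001625479402308793 0.01156358498881807 F [ 0.0192 -0.041  -0.6443]
```

View pics/l11.png

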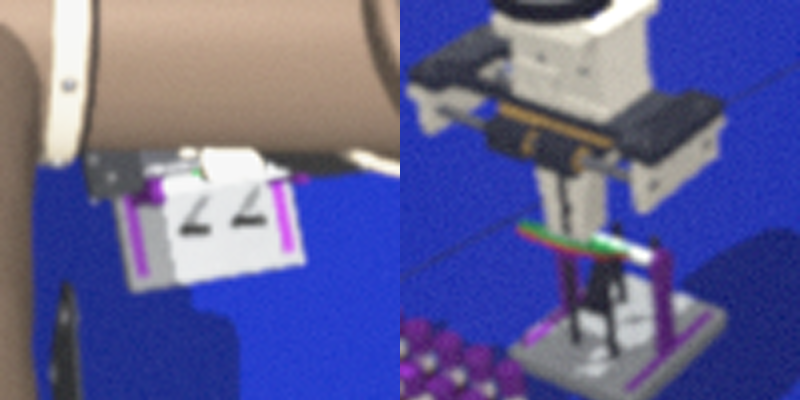

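```bash
python3 -m crank '[{"turn":[0,0,0],"slide":[0.004,0,0.006],"fingers":-1},{"turn":[0,0,0],"slide":[0.008,0,0.012],"fingers":-1},{"turn":[0,0,0],"slide":[0.012,0,0.018],"fingers":-1},{"turn":[0,0,0],"slide":[0.015,0,0.024],"fingers":-1},{"turn":[0,0,0],"slide":[0.018,0,0.03],"fingers":-1}]'; python3 -m crank '[{"turn":[0,0,0],"slide":[0.002,0,0.006],"fingers":-1},{"turn":[0,0,0],"slide":[0.004,0,0.012],"fingers":-1},{"turn":[0,0,0],"slide":[0.004,0,0.017],"fingers":-1},{"turn":[0,0,0],"slide":[0.004,0,0.02],"fingers":-1}]'; python3 look.py l12
```

```text
t: 11.47
eef_pos: [0.6297, -0.1817, 0.0869]
ee_rot: [-3.142, 0.0, 0.179]
force: [-1.4, -0.2, 0.3]
width: 0.0006
t: 11.8
eef_pos: [0.6318, -0.1813, 0.0769]
ee_rot: [3.142, -0.0, 0.179]
force: [-0.1, 0.5, 0.8]
width: 0.0004
t 11.9 stand-rel x,y,z 0.045520119069704074 0.0015724086881804787 -0.013049168553694618 F [-0.1672 -0.4395 -0.2439]
```

View pics/l12.png

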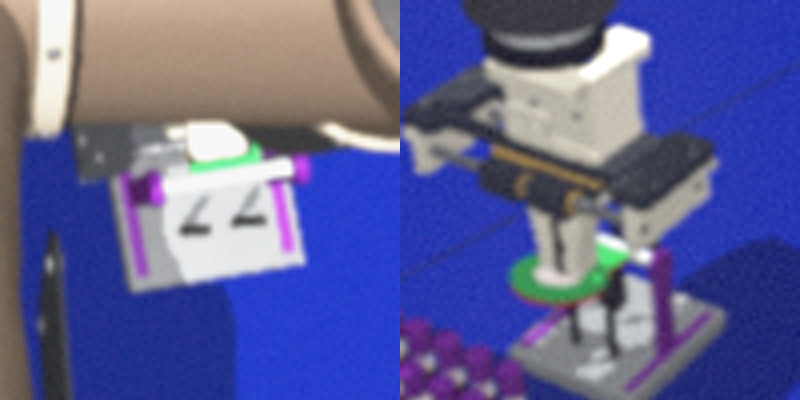

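```bash
python3 -m crank '[{"turn":[0,0,0],"slide":[0,0,0.003],"fingers":-1},{"turn":[0,0,0],"slide":[0,0,0.006],"fingers":-1},{"turn":[0,0,0],"slide":[0,0,0.008],"fingers":-1}]'; python3 -c "
from h import *
print(get_state()['force'],get_state()['eef_pos'])"; python3 -m crank '[{"turn":[0,0,0],"slide":[0,0,0.001],"fingers":-1},{"turn":[0,0,0],"slide":[0,0,0.002],"fingers":-1}]'; python3 look.py l13
```

```text
t: 12.15
eef_pos: [0.6318, -0.1813, 0.0733]
ee_rot: [3.141, -0.0, 0.179]
force: [-0.6, 0.3, 0.4]
width: 0.0008
[-0.6008  0.2912  0.4064] [ 0.6318 -0.1813  0.0733]
t: 12.32
eef_pos: [0.6317, -0.1814, 0.0723]
ee_rot: [3.142, -0.0, 0.18]
force: [0.2, 0.0, 0.1]
width: 0.0004
t 12.4167 stand-rel x,y,z 0.04559216175800013 0.001524349021754929 -0.01777975144655583 F [-0.3346  0.4071  0.0734]
```

View pics/l13.png

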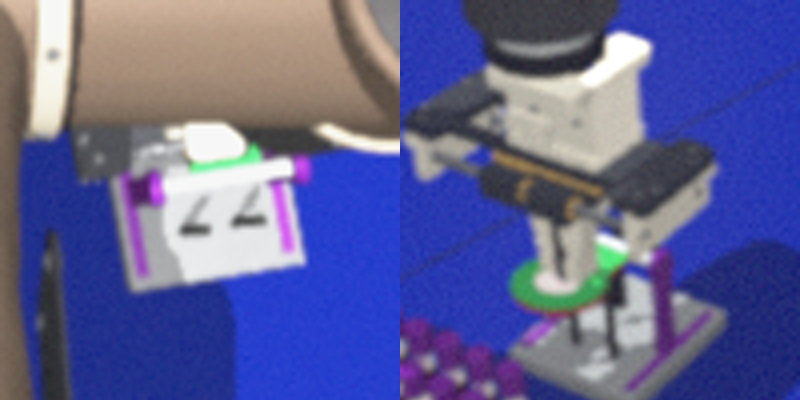

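```bash
for i in 1 2; do python3 -m crank '[{"turn":[0,0,0],"slide":[0,0,0.002],"fingers":-1},{"turn":[0,0,0],"slide":[0,0,0.004],"fingers":-1}]'; done
```

```text
t: 12.58
eef_pos: [0.6317, -0.1813, 0.0703]
ee_rot: [3.142, -0.0, 0.179]
force: [1.2, 0.4, 0.3]
width: 0.0006
t: 12.75
eef_pos: [0.6317, -0.1814, 0.0684]
ee_rot: [3.141, -0.0, 0.18]
force: [-1.7, 1.2, 9.5]
width: 0.0005
```

```bash
python3 -m crank '[{"turn":[0,0,0],"slide":[0,0,0],"fingers":-1},{"turn":[0,0,0],"slide":[0,0,0],"fingers":-1}]'; python3 -m crank '[{"turn":[0,0,0],"slide":[0,0,-0.01],"fingers":-1},{"turn":[0,0,0],"slide":[0,0,-0.04],"fingers":-1},{"turn":[0,0,0],"slide":[0,0,-0.1],"fingers":-1},{"turn":[0,0,0],"slide":[0,0,-0.18],"fingers":-1},{"turn":[0,0,0],"slide":[0,0,-0.26],"fingers":-1}]';python3 -m crank '[{"turn":[0,0,0],"slide":[-0.08,0,-0.02],"fingers":-1},{"turn":[0,0,0],"slide":[-0.16,0,-0.02],"fingers":-1},{"turn":[0,0,0],"slide":[-0.24,0,-0.02],"fingers":-1},{"turn":[0,0,0],"slide":[-0.32,0,-0.02],"fingers":-1},{"turn":[0,0,0],"slide":[-0.36,0,-0.02],"fingers":-1}]'; python3 look.py l14
```

```text
t: 12.92
eef_pos: [0.6317, -0.1814, 0.0685]
ee_rot: [3.141, -0.0, 0.179]
force: [-1.2, 0.5, 4.3]
width: 0.0005
t: 13.33
eef_pos: [0.6305, -0.1813, 0.1989]
ee_rot: [-3.141, 0.003, 0.179]
force: [0.4, 1.2, 0.4]
width: 0.0004
t: 13.75
eef_pos: [0.4502, -0.2137, 0.2086]
ee_rot: [-3.141, 0.0, 0.179]
force: [0.3, -0.4, 0.3]
width: 0.0007
t 13.85 stand-rel x,y,z -0.1376419039468925 0.0018269022774982623 0.11927203225364916 F [ 0.2544 -0.4005  0.6938]
```

View pics/l14.png

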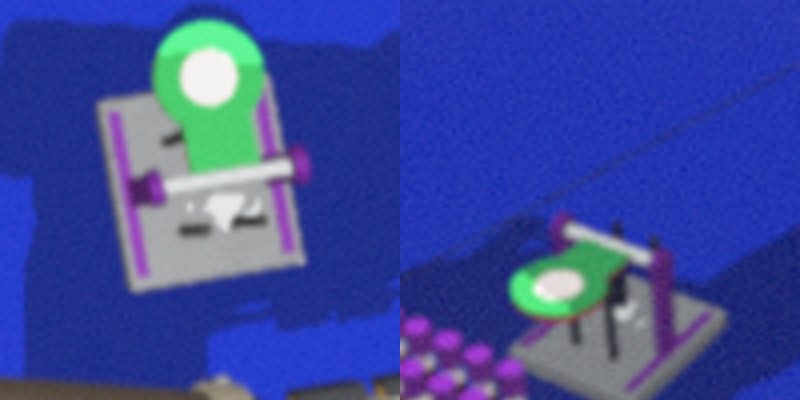

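```bash
python3 - <<'E'
from h import *
a=grab_frame("top");b=grab_frame("scene")
def dot(im,roi):
    h=cv2.cvtColor(im,cv2.COLOR_RGB2HSV);x0,y0,x1,y1=roi
    g=((h[...,0]>40)&(h[...,0]<85)&(h[...,1]>80)).astype(np.uint8);r=np.zeros_like(g);r[y0:y1,x0:x1]=1;g*=r
    cs,_=cv2.findContours(g,0,2);c=max(cs,key=cv2.contourArea);f=np.zeros_like(g);cv2.drawContours(f,[c],-1,1,-1)
    w=f*(h[...,1]<80).astype(np.uint8);m=cv2.moments(w,True)
    print(m['m00'],cv2.boundingRect(c));return m['m10']/m['m00'],m['m01']/m['m00']
t=dot(a,(310,165,360,225));s=dot(b,(180,140,230,190));print(t,s)
p,e=tri(ray("top",*t),ray("scene",*s));d=p-[.587,-.191,.09]
print(p,e,"along",d[0]*np.cos(.18)+d[1]*np.sin(.18),"lat",-d[0]*np.sin(.18)+d[1]*np.cos(.18),"h",d[2])
for th in(3.14,3.04,2.94):
    r=.058;q=np.array([.587,-.191,.09])+[-np.cos(th)*r*.984,-np.cos(th)*r*.179,np.sin(th)*r+.003]
    print(th,proj("top",q),proj("scene",q))
a0=cv2.imread("pics/top0.png")[:,:,::-1];b0=cv2.imread("pics/scene0.png")[:,:,::-1]
cv2.imwrite("pics/cmp.png",cv2.resize(np.vstack([np.hstack([a0[120:270,120:370],a[120:270,120:370]]),np.hstack([b0[120:330,130:380],b[120:330,130:380]])])[:,:,::-1],None,fx=1.6,fy=1.6))
E
```

```text
175.0 (318, 175, 28, 38)
85.0 (188, 160, 29, 20)
(331.7371428571429, 188.92) (199.47058823529412, 170.6235294117647)
[ 0.6434 -0.18    0.0947] 0.0016573961528374465 along 0.05742724419163261 lat 0.0006812111039087125 h 0.004725424321275679
3.14 [331.5741 188.9434] [198.8823 171.0922]
3.04 [332.0973 188.8065] [198.7472 169.2949]
2.94 [332.6665 188.919 ] [198.7496 167.3942]
```

View pics/cmp.png

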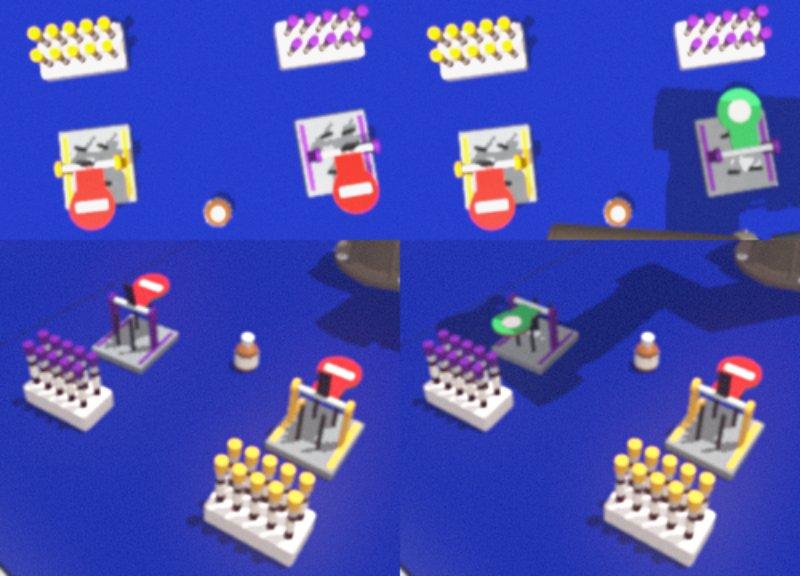

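```bash
python3 -c "
from station import *
print(get_state()['t'],get_state()['force']);job_done()"
```

```text
13.95 [ 0.18086807  0.05816394 -0.20621009]
the job is handed in; nothing more can be done
```

The purple stand's paddle is flipped: green face up, lying flat on the far side. The hand is clear, and I handed the job in at about 14 s.

**How it was done:** I pushed the tab until the paddle stood at about 60°. Then I moved the shut fingertips round behind it, pushed it past upright and followed it down onto its stop. Contact was about 2 N or less on the way. It peaked at 9.5 N on the rubber stop and settled to 4.3 N.

**Last checks:**
- **Paddle angle:** the white dot, located from both cameras, lies 57 mm beyond the pivot and 5 mm above it, where 58 and 3 mm would be exactly flat. That puts the angle at about 3.1 rad. The measurement is only good to a few hundredths of a radian, so the force rise at the stop is the stronger sign that it is fully down.
- **Rest of the scene:** before and after pictures compared by eye show no change in the purple stand's base, the yellow stand and paddle, both racks or the bottle.

**One disagreement:** the fingertips sat about 20 mm short of the reported TCP in the camera picture. My first push passed just above the tab without touching it. I corrected for this, and the later contacts fitted an offset of 20 to 25 mm.

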